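# Park the index plunger and take the detector out of its repair jig

### The arm

A 7-joint arm with a two-finger parallel gripper is mounted at the origin on the work surface. World frame = base frame: x ahead of the robot, y to its left, z up, the work surface at z = 0. Lengths are in m, angles in rad, forces in N, time in s.
With the tool pointing down it reaches from about 0.4 to 0.85 m from the base axis. Payload 10.4 kg.
Tool frame: the origin (TCP) lies at the very end of the fingers, on their centre line; the grasp point (between the pads) lies 19 mm behind it; z points along the fingers, y is the direction in which the jaws open and shut (so a half turn about z gives the same grasp; the last joint's range is limited). The gripper opens to 87 mm and grips with 3 to 60 N. Pads are 19 mm wide; open, the fingers measure 117 mm over their backs; the gripper's body (75 mm by 190 mm) begins 51 mm behind the grasp point.
Start: joints at [1.318, 0.332, -0.065, 1.46, 0.022, 1.35, -0.088], TCP at [0.142, -0.609, 0.223] pointing down, gripper open.
Joint ranges: [-2.6, 2.6], [-0.5, 2.12], [-1.47, 1.34], [0.16, 2.42], [-1.27, 4.41], [0.06, 2.06], [-2.6, 2.6]. Speed limits (rad/s): [2.22, 2.22, 2.79, 2.79, 3.14, 3.14, 3.14].

### API

Orientations are given as a unit quaternion [x, y, z, w].
In Python, from bench import read_state, imaging, r gives the robot as it stands. The module is installed in compiled form; this text tells all that it offers.
- The arm moves only by the tool move_arm, never from a script. Its argument "series" is a list of rows, each a list of 4 numbers: the shift along the tool's x, y, z in m, then the turn about the tool's z in rad. In form: [[x, y, z, roll], ...]. A call has 1 to 20 rows; each row is the pose to reach, as a shift and turn from the pose commanded when the call began, along the tool's axes at that moment; what a row does not reach only later rows make up. A row lasts 1/10 s, in which the tool goes at most 50 mm and 8.59 degrees, less where a joint would pass 70% of its speed; a pose out of reach is approached as far as the arm can. A call with a gripper value outside its range is refused whole. "claw" is the gripper's target within -1 to 1 (fully open at 1, half-way at 0, shut at -1), set as the call begins (left out, the last holds). The fingers move at their own pace and stop on an object; "newtons" is the grip in N (left out, the last holds). Time passes only in rows, so rows that repeat a pose let the fingers close. It gives the time, the measured TCP pose, the force and the opening at its end, in the units of the state.
- read_state(): the state, without advancing time (a new reading comes with each control period).
- imaging.camera(name): name is "scene" or "top" or "wrist"; returns (picture, depth): 384x512x3 uint8, red, green, blue; 384x512 float32, m along the optical axis (not along the pixel's ray), 0 where there is no reading.
- imaging.get_calibration(name): a dict with "camera_matrix" (3x3 intrinsics, pixels), "R" (3x3) and "t" (3): a world point X has camera coordinates R X + t. Camera axes: x right, y down, z forward; pixel columns grow to the right and rows downward; lengths in m; the calibration is good to about 2 mm. A picture is of the moment at which its call begins: read the wrist's pose just before it. get_calibration takes no time and is no camera call; for the wrist camera it gives the pose at the moment of the call.
- r.close_job(): hands the job in, once; it reports no verdict.
The state is a dict: "time": time; "joint_positions": joint angles; "joint_vel": joint speeds; "joint_torque": joint torques, N m; "ee_pos": TCP position; "eef_rot": TCP orientation; "ft_force": force on the tool from outside, world axes, zero at the start; "torque": the same for the moment, N m; "width": finger opening in m.
Only numpy, scipy, OpenCV 4.12 (cv2) and the standard library are available. Lean on these libraries where they do the work, as an engineer would, in place of code of your own. Each camera call takes 0.05 s, during which the arm holds its last target.

### The job

Take the repaired detector out of the holding jig: pull up the jig's sprung red index plunger just until you feel its stop, twist it and ease it down into a rest notch so that it stays retracted, without ever straining its cross pin, then slide the blue jaw all the way back to its end stop. Lift the detector out and lay it gently on the black rubber mat, right way up, leaving the plunger parked and the jaw open. Leave the other things on the bench where they are.

Things in the scene. Friction and masses are not known exactly. Their poses are not given: they have to be found in the camera images.
- jig: Holding jig bolted to the bench: aluminium plate 330 x 120 x 12 mm with a grey nest at its -x end, two rubber pads, a steel rail with three index holes 25 mm apart and a grey end stop at its +x end. Origin on the bench, on the centre line, 15 mm towards +x of the plate's middle. +x runs along the rail, the way the jaw opens; z up.
- jaw (a joint): Slide of the blue jaw along the jig's +x, m: 0 closed over the detector's coupling (as found, locked by the plunger, 1 mm of play), 0.070 open against the end stop. Slides with 2 to 3 N once the plunger is parked; unparked, it drops into the next hole. Slide it by the plunger's handle or by its block (60 x 56 mm, 25 to 51 mm above the bench).
- jaw_face (a point): Middle of the front upper edge of the jaw's lip, at jig x = -23.5 mm when closed, 65.5 mm above the bench. The 6 mm lip and two cheeks close over the last 14 mm of the detector's coupling, so the detector cannot be lifted until the jaw is open by 20 mm or more.
- plunger_lift (a joint): How far the plunger is pulled up, m; 0 engaged. Against its spring and weight the pull is 6 N at 0, rising 0.25 N per mm. The slotted crown is screwed in to a different depth at each start: its cross pin clears the rim at a lift between 9.5 and 19.5 mm (not measurable, feel for it), a hard stop follows 2 mm above that, and in a rest notch the pin sits 2.5 mm below the rim (lift 7 to 17 mm).
- plunger_turn (a joint): Twist of the plunger about its vertical axis, rad, positive anticlockwise from above; 0 as found. Below the rim it turns only about 0.1 rad either way; above it, freely to a side stop at about 1.14 rad either way. Rest notches are at +1.05 and -1.05 rad (60 degrees), either will do; a notch takes the pin within about 0.09 rad of its middle.
- handle (a point): Grip point of the plunger's rough red bar handle, on the plunger's axis, at jig x = 28 mm, y = 0 with the jaw closed and 108 mm above the bench as found. The bar is 44 long, 12 wide, 22 mm tall; the point is 9 mm below its top. x axis along the bar, which lies along the jig's x as found. Below the bar it is clear down to 84 mm above the bench.
- sleeve: Hexagonal seat of the plunger on top of the jaw, 36 mm over its corners, with the slotted steel crown (29 mm diameter) screwed into it: one deep slot along the jig's x, shallow rest notches at 60 degrees to it. Origin on the plunger's axis, on the jaw's top, 51 mm above the bench.
- cross_pin: Brass cross pin (4 mm thick, 29 mm long) and stop collar on the plunger's stem; it lifts and turns with the handle. Origin on the plunger's axis, 60 mm below the pin (at bench height as found). It bends if pressed on the crown's rim, slot sides, notches or upper stop with more than 20 N.
- detector: Handheld detector, yellow and black, screen and keys on top: body 110 (x) x 46 (y) x 42 mm (z), and a round coupling, 24 mm diameter, standing 24 mm out at +x. Origin under the middle of the body; about 0.3 kg. As found: along the jig's x, origin at jig x = -88 mm, underside 24 mm above the bench.
- nest (a point): Middle of the nest that holds the detector's rear end, on the pads' level (24 mm above the bench), at jig x = -130 mm. Two cheeks, 1.5 mm clear of the detector's sides, hold its rear 28 mm and end 46 mm above the bench; ahead of them the detector's sides are free.
- mat: Black rubber mat lying fixed on the bench, 180 (x) x 150 (y) x 6 mm; origin under its centre.
- solder_spool: bystander: reel of solder standing on its flange, 54 mm diameter, 40 mm tall; origin under its centre
- pliers: bystander: large pliers with orange handles lying flat, about 190 x 70 x 18 mm; origin under the pivot
- wrench: bystander: open-ended steel wrench lying flat; origin under its middle
- screwdriver: bystander: screwdriver with a yellow handle lying flat; origin under its middle
- screw_dish: bystander: low round steel dish, 64 mm diameter, 22 mm tall; origin under its centre
- cover_shell: bystander: open yellow cover shell, 120 x 48 x 18 mm; origin under its centre
- battery_pack: bystander: black tool battery with a green band, 115 x 75 x 72 mm; origin under its centre
There are look-alikes about, which are no part of the job. Leave any green or purple look-alike of the detector alone. Several things have the shape of the mat; the one meant has the colours described above.

How it is judged:
By the outcome, as a careful person would: the job done as asked, in the order asked, and still so for the second after the job is handed in, with the robot touching nothing.
It also fails if it takes over 61 s, if anything falls off the work surface, if the arm or the gripper's body presses on something with over 40 N, if the wrist force passes 120 N, or if a joint passes its speed limit or range.

## Working session

There is one attempt and no reset: what is moved stays moved. The work goes in short steps, Python scripts to look and compute and a tool call to move; the robot and the scene stay as the last step left them, time stands still between calls to the robot, and variables do not carry over. Pictures are saved under pics/ and viewed, and the job is handed in when it is done.

Besides the shell and the picture viewer there is one more tool, called as name(argument=value, ...) on one line, values as JSON. move_arm: Moves the arm, as the interface text tells. Its arguments: {"type":"object","properties":{"series":{"type":"array","items":{"type":"array","items":{"type":"number"}}},"claw":{"type":"number"},"newtons":{"type":"number"}},"required":["series"]}

```bash
mkdir -p pics; python3 - <<'E'
from bench import read_state, imaging, r
import cv2,numpy as np
s=read_state();print(s)
for n in("scene","top"):
    c=imaging.get_calibration(n);print(n,c)
    p,d=imaging.camera(n);np.savez(f"{n}0.npz",p=p,d=d,K=c["camera_matrix"],R=c["R"],t=c["t"])
    cv2.imwrite(f"pics/{n}0.png",cv2.resize(p[:,:,::-1],(800,600)))
E
```

```text
{'time': 0.0, 'joint_positions': array([ 1.31843692,  0.33288188, -0.06467467,  1.46095751,  0.02160328,
        1.34987346, -0.0884721 ]), 'joint_vel': array([ 6.96164434e-04,  4.71263589e-04, -1.04052518e-04,  1.10544928e-04,
        1.54676735e-05,  1.38799907e-04,  3.82790690e-05]), 'joint_torque': array([-1.47182673e-03, -6.23256898e+01,  2.37387355e-02, -3.89909863e+01,
       -6.14496949e-02,  3.95927543e-02,  1.37082643e-04]), 'ee_pos': array([ 0.14223006, -0.60820462,  0.22173989]), 'eef_rot': array([ 9.93406838e-01,  1.14640075e-01, -1.19764427e-04, -7.02258884e-04]), 'ft_force': array([ 0.08813906,  0.45114642, -0.16252343]), 'torque': array([0.00064763, 0.00323109, 0.02584587]), 'width': 0.08678515176485065}
scene {'camera_matrix': array([[411.1592703 ,   0.        , 260.37990879],
       [  0.        , 411.1592703 , 191.25835632],
       [  0.        ,   0.        ,   1.        ]]), 'R': array([[ 0.54619633,  0.83765417,  0.00224771],
       [ 0.48337996, -0.31299642, -0.81754331],
       [-0.68411504,  0.44762565, -0.57586274]]), 't': array([-0.36793553, -0.1243586 ,  1.57880622])}
top {'camera_matrix': array([[394.04610014,   0.        , 258.70616371],
       [  0.        , 394.04610014, 200.70365449],
       [  0.        ,   0.        ,   1.        ]]), 'R': array([[ 0.00542485, -0.99987627,  0.01476522],
       [-0.98593364, -0.00781462, -0.16695444],
       [ 0.16704917, -0.01365183, -0.98585405]]), 't': array([0.10309489, 0.45729025, 1.33315815])}
```

View pics/scene0.png

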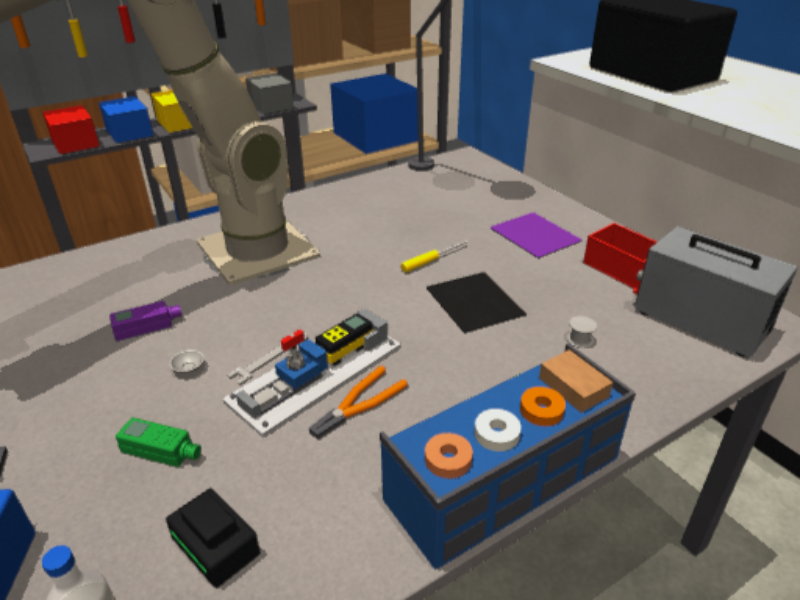

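View pics/top0.png

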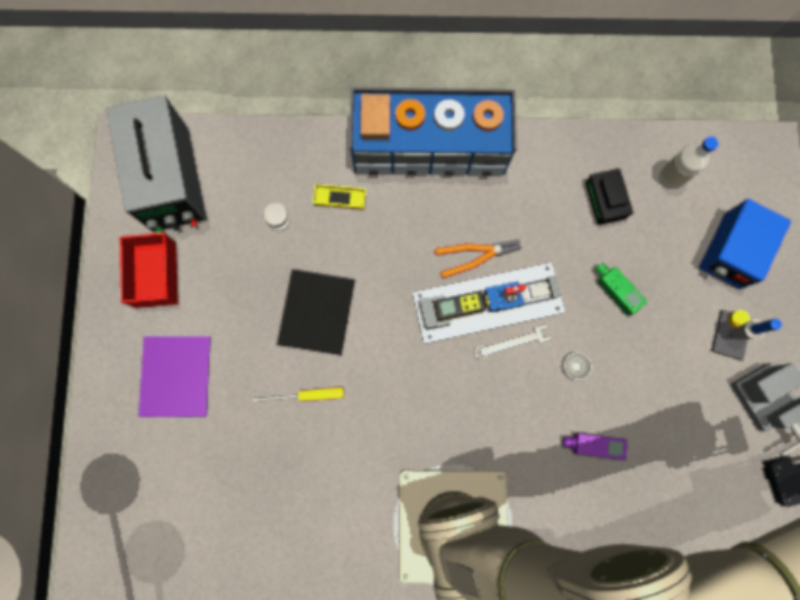

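The yellow and black detector sits in the jig at top view (460,303); its look-alikes are green at (620,288) and purple at (595,446). The cover shell is at (340,196). The black mat is at (316,312), with a purple one at (175,376). The jaw opens towards image right.

```bash
cat > h.py <<'E'
import numpy as np,cv2
def load(n):
    z=np.load(n);return z
def ray(z,uv,h):
    uv=np.atleast_2d(uv).astype(float);d=np.c_[uv,np.ones(len(uv))]@np.linalg.inv(z["K"]).T
    d=d@z["R"];o=-z["R"].T@z["t"];s=(h-o[2])/d[:,2]
    return o+d*s[:,None]
def big(m):
    c,_=cv2.findContours(m.astype(np.uint8),cv2.RETR_EXTERNAL,cv2.CHAIN_APPROX_NONE);return max(c,key=cv2.contourArea)[:,0]
E
python3 - <<'E'
from h import *
z=load("top0.npz");p=z["p"];hsv=cv2.cvtColor(p,cv2.COLOR_RGB2HSV)
def roi(m,x0,y0,x1,y1):
    o=np.zeros_like(m);k=.64;a=[int(v*k) for v in(x0,y0,x1,y1)];o[a[1]:a[3],a[0]:a[2]]=m[a[1]:a[3],a[0]:a[2]];return o
def show(n,c,h):
    w=ray(z,c,h)[:,:2].astype(np.float32)*1000
    (cx,cy),(a,b),t=cv2.minAreaRect(w);print(n,"c",cx,cy,"size",a,b,t,"cen mean",w.mean(0), cv2.boxPoints(((cx,cy),(a,b),t)).round().tolist())
V=hsv[...,2]
show("mat",big(roi(V<60,260,255,370,370)),.006)
m=roi((V>195)&(hsv[...,1]<60),400,250,580,350);m=cv2.morphologyEx(m.astype(np.uint8),cv2.MORPH_CLOSE,np.ones((5,5)))
show("plate",big(m),.012)
red=roi(((hsv[...,0]<8)|(hsv[...,0]>172))&(hsv[...,1]>150)&(V>90),480,270,550,320)
show("handle",big(red),.112)
bl=roi((hsv[...,0]>100)&(hsv[...,0]<125)&(hsv[...,1]>120),470,270,550,330); show("blue",big(bl),.055)
crop=p[150:230,250:370,::-1];cv2.imwrite("pics/crop0.png",cv2.resize(crop,(780,520),interpolation=cv2.INTER_CUBIC))
E
```

```text
mat c 465.98602294921875 307.2740478515625 size 141.6875457763672 171.85562133789062 81.02967071533203 cen mean [464.9578  307.80038] [[370.0, 251.0], [540.0, 224.0], [562.0, 364.0], [392.0, 391.0]]
plate c 490.6002502441406 -85.75386047363281 size 118.60348510742188 329.69927978515625 12.973798751831055 cen mean [491.44177 -85.02327] [[396.0, 62.0], [470.0, -260.0], [585.0, -233.0], [511.0, 88.0]]
handle c 494.3508605957031 -114.85154724121094 size 11.64688491821289 18.907854080200195 19.059654235839844 cen mean [ 494.50897  -115.539536] [[486.0, -108.0], [492.0, -126.0], [503.0, -122.0], [497.0, -104.0]]
blue c 494.3417053222656 -113.6038818359375 size 51.50937271118164 75.23991394042969 11.95435905456543 cen mean [ 494.8307   -114.748085] [[461.0, -82.0], [477.0, -156.0], [527.0, -145.0], [512.0, -71.0]]
```

View pics/crop0.png

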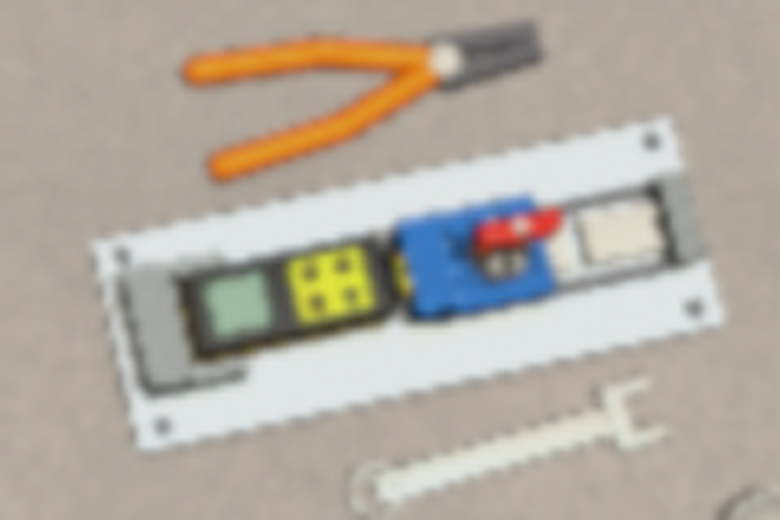

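move_arm(series=[[0.05,-0.04,-0.03,-0.15],[0.09,-0.075,-0.03,-0.3],[0.13,-0.11,-0.03,-0.45],[0.17,-0.145,-0.03,-0.6],[0.21,-0.18,-0.03,-0.75],[0.25,-0.215,-0.03,-0.9],[0.29,-0.25,-0.03,-1.05],[0.33,-0.28,-0.03,-1.2],[0.37,-0.315,-0.03,-1.35],[0.41,-0.35,-0.03,-1.5],[0.44,-0.375,-0.03,-1.567],[0.458,-0.386,-0.03,-1.567],[0.458,-0.386,-0.03,-1.567],[0.458,-0.386,-0.03,-1.567],[0.458,-0.386,-0.03,-1.567]], claw=0.2)

```text
time: 1.6
ee_pos: [0.4998, -0.1296, 0.2522]
eef_rot: [0.623, 0.782, -0.0, -0.0]
ft_force: [0.0, -0.3, 0.2]
width: 0.0526
```

```bash
cat > snap.py <<'E'
from bench import read_state, imaging, r
import cv2,numpy as np,sys
n,tag=sys.argv[1:3]
s=read_state();c=imaging.get_calibration(n)
p,d=imaging.camera(n);np.savez(f"{n}{tag}.npz",p=p,d=d,K=c["camera_matrix"],R=c["R"],t=c["t"],ee=s["ee_pos"],q=s["eef_rot"])
cv2.imwrite(f"pics/{n}{tag}.png",cv2.resize(p[:,:,::-1],(800,600)))
print(s["time"],s["ee_pos"],s["eef_rot"],s["ft_force"],s["joint_positions"],s["width"]);print("cam",-c["R"].T@c["t"])
E
python3 snap.py wrist 1
```

```text
1.6 [ 0.49976625 -0.12955898  0.25216057] [ 6.23414864e-01  7.81891086e-01 -4.06935302e-04 -2.68396631e-04] [ 0.03648736 -0.28137466  0.18637369] [ 0.76722249  0.12603846 -0.649168    1.67092072  0.07802376  1.37155508
  0.33093582] 0.052584166354990004
cam [ 0.48488416 -0.06277702  0.41462827]
```

View pics/wrist1.png

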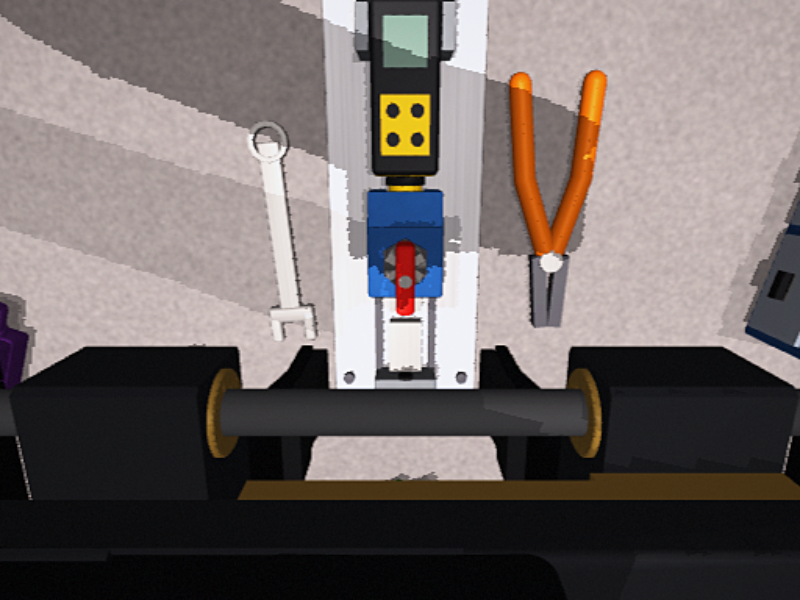

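The wrist view shows the detector at (405,90), the blue jaw at (405,245) and the red handle at (405,278), with the wrench and pliers clear to the sides.

```bash
python3 - <<'E'
from h import *
z=load("wrist1.npz");p=z["p"];hsv=cv2.cvtColor(p,cv2.COLOR_RGB2HSV);H,S,V=[hsv[...,i] for i in range(3)]
def rep(n,m,h):
    w=ray(z,big(m),h)[:,:2].astype(np.float32)*1000
    (cx,cy),(a,b),t=cv2.minAreaRect(w);print(n,round(cx,1),round(cy,1),"size",round(a,1),round(b,1),"ang",round(t,2))
X,Y=np.meshgrid(np.arange(512),np.arange(384));
R=((H<8)|(H>172))&(S>150)&(V>80)&(abs(X-259)<20)&(Y>140)&(Y<215)
ys,xs=np.nonzero(R);print(xs.min(),xs.max(),ys.min(),ys.max(), "depth top",np.median(z["d"][R]))
# depth points cloud of red
K=z["K"];d=z["d"][R];P=np.c_[(xs-K[0,2])/K[0,0]*d,(ys-K[1,2])/K[1,1]*d,d];W=(P-z["t"])@z["R"]
print("z",np.percentile(W[:,2],[5,50,90]))
T=W[W[:,2]>np.percentile(W[:,2],50)-.004];print("cloud",T.mean(0),T.min(0),T.max(0))
rep("handle",R,.117)
B=(H>100)&(H<125)&(S>130)&(abs(X-259)<35)&(Y>110)&(Y<195);rep("blue",B,.055)
yl=(H>20)&(H<32)&(S>150)&(abs(X-259)<25)&(Y<105);rep("keys",yl,.066)
print((z["R"]@np.array([.2246,-.9744,0])))
# detector black top
bk=(V<75)&(abs(X-259)<26)&(Y<115);rep("det",bk|yl,.066)
# plate side edges
for y in (75,95,160,190,205):
    row=(V[y]>190)&(S[y]<40);xs=np.nonzero(row&(abs(np.arange(512)-259)<60))[0];print(y,xs.min(),xs.max(),ray(z,[[xs.min(),y],[xs.max(),y]],.012)[:,:2].round(4).tolist())
E
```

```text
253 265 155 201 depth top 0.30448017
z [0.10421767 0.11677138 0.11790202]
cloud [ 0.49964291 -0.12526092  0.11815703] [ 0.48488416 -0.14853435  0.11288357] [ 0.50885316 -0.06277702  0.41462827]
handle 499.6 -125.6 size 11.4 44.5 ang 12.85
blue 496.8 -113.5 size 54.0 76.7 ang 12.85
keys 479.0 -35.4 size 33.1 37.9 ang 12.83
[0.00239297 0.96702508 0.25447453]
det 474.7 -16.3 size 49.8 107.4 ang 12.82
75 210 308 [[0.4205, -0.0388], [0.5335, -0.013]]
95 233 307 [[0.4516, -0.0549], [0.5382, -0.0352]]
160 212 317 [[0.4417, -0.1378], [0.5709, -0.1083]]
190 213 318 [[0.4502, -0.176], [0.5827, -0.1457]]
205 203 318 [[0.4413, -0.1988], [0.5881, -0.1653]]
```

move_arm(series=[[0.004,0.0007,0.04,0],[0.004,0.0007,0.08,0],[0.004,0.0007,0.11,0],[0.004,0.0007,0.13,0],[0.004,0.0007,0.145,0],[0.004,0.0007,0.155,0],[0.004,0.0007,0.163,0],[0.004,0.0007,0.163,0],[0.004,0.0007,0.163,0]])

```text
time: 2.55
ee_pos: [0.5006, -0.1245, 0.0902]
eef_rot: [0.623, 0.782, 0.0, 0.0]
ft_force: [0.1, -0.1, -0.2]
width: 0.0524
```

```bash
python3 snap.py wrist 2;python3 snap.py scene 2; python3 - <<'E'
import cv2
a=cv2.imread("pics/scene2.png");cv2.imwrite("pics/s2c.png",cv2.resize(a[280:450,200:440],(792,561),interpolation=cv2.INTER_CUBIC))
E
```

```text
2.55 [ 0.50059419 -0.12448212  0.09015124] [6.22890813e-01 7.82308667e-01 1.22290376e-04 4.11257629e-04] [ 0.06745397 -0.11226714 -0.24328993] [ 0.7229182   0.27725957 -0.63851151  1.87469746  0.18955736  1.04923962
  0.23369949] 0.052383618712855934
cam [ 0.48535897 -0.05775901  0.2525878 ]
2.6 [ 0.5007501  -0.12447863  0.09033265] [6.22881159e-01 7.82316209e-01 1.93519178e-04 6.11275483e-04] [0.65168634 0.21558875 0.23641831] [ 0.72290712  0.27702769 -0.6385857   1.87453003  0.18953687  1.04918971
  0.23367904] 0.05212880922616976
cam [ 1.34116257 -0.43743523  0.80833415]
```

View pics/wrist2.png

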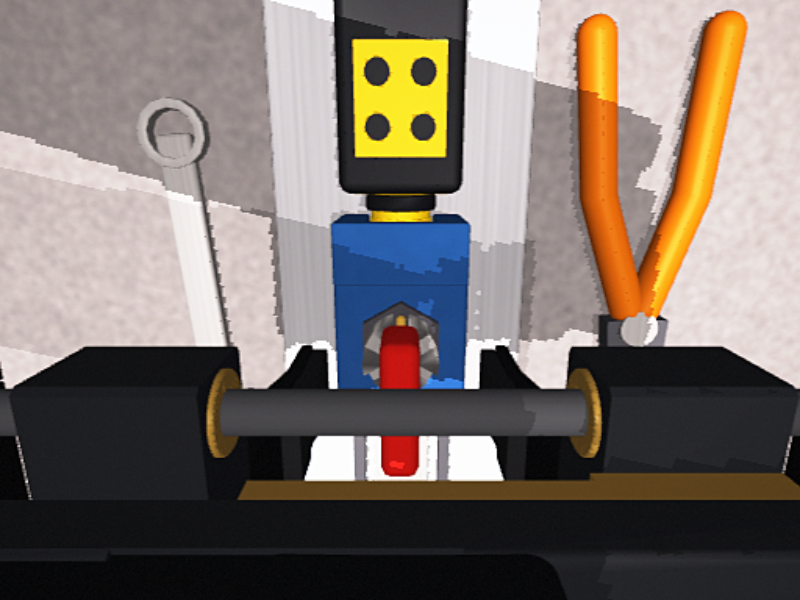

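View pics/s2c.png

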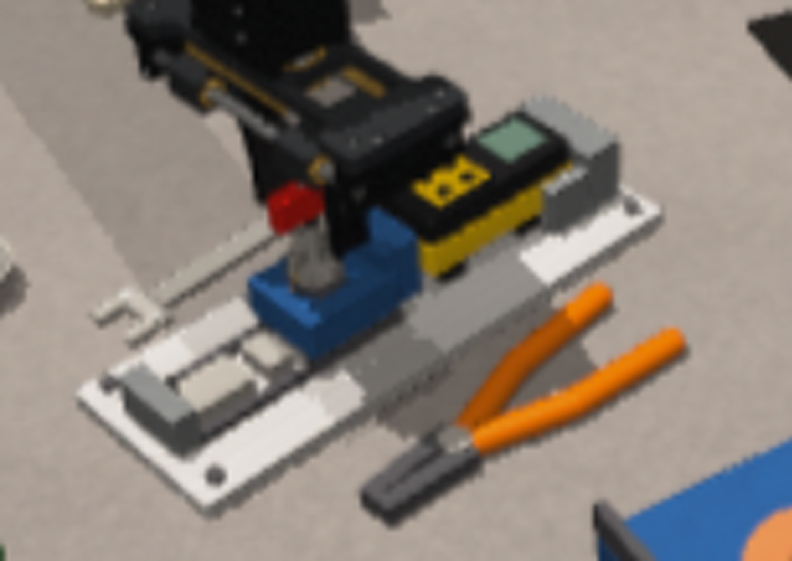

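move_arm(series=[[-0.0008,-0.0012,0.001,0],[-0.0008,-0.0012,0.001,0],[-0.0008,-0.0012,0.001,0],[-0.0008,-0.0012,0.001,0],[-0.0008,-0.0012,0.001,0],[-0.0008,-0.0012,0.001,0]], claw=-1, newtons=35)

```text
time: 3.25
ee_pos: [0.4992, -0.1254, 0.0886]
eef_rot: [0.623, 0.782, -0.0, 0.0]
ft_force: [0.8, 0.7, -0.4]
width: 0.0118
```

```bash
cat > st.py <<'E'
from bench import read_state
import numpy as np
s=read_state();print(s["time"],(s["ee_pos"]*1000).round(2),s["ft_force"].round(2),s["torque"].round(3),s["width"].round(4),np.degrees(2*np.arctan2(s["eef_rot"][1],s["eef_rot"][0])).round(2), s["joint_positions"].round(3))
E
python3 st.py
```

```text
Traceback (most recent call last):
  File "st.py", line 3, in <module>
    s=read_state();print(s["time"],(s["ee_pos"]*1000).round(2),s["ft_force"].round(2),s["torque"].round(3),s["width"].round(4),np.degrees(2*np.arctan2(s["eef_rot"][1],s["eef_rot"][0])).round(2), s["joint_positions"].round(3))
                                                                                                           ^^^^^^^^^^^^^^^^
AttributeError: 'float' object has no attribute 'round'
```

Gripped (11.8 mm). Now pull: start gently to 3 mm, then small steps.

```bash
sed -i 's/s\["width"\].round(4)/round(s["width"],4)/' st.py; python3 st.py
```

```text
3.25 [ 499.24 -125.38   88.55] [ 0.81  0.71 -0.43] [ 0.011 -0.19   0.008] 0.0118 102.95 [ 0.725  0.277 -0.638  1.878  0.19   1.046  0.236]
```

move_arm(series=[[0,0,-0.001,0],[0,0,-0.002,0],[0,0,-0.003,0],[0,0,-0.004,0],[0,0,-0.004,0],[0,0,-0.004,0]])

```text
time: 3.85
ee_pos: [0.4991, -0.1254, 0.0925]
eef_rot: [0.623, 0.782, -0.0, -0.0]
ft_force: [1.9, -0.1, -6.7]
width: 0.0113
```

move_arm(series=[[0,0,-0.001,0],[0,0,-0.002,0],[0,0,-0.003,0],[0,0,-0.004,0],[0,0,-0.005,0],[0,0,-0.006,0],[0,0,-0.006,0],[0,0,-0.006,0]])

```text
time: 4.65
ee_pos: [0.4992, -0.1254, 0.0985]
eef_rot: [0.623, 0.782, -0.0, 0.0]
ft_force: [2.0, -0.2, -8.4]
width: 0.0116
```

move_arm(series=[[0,0,-0.0005,0],[0,0,-0.001,0],[0,0,-0.001,0]])

```text
time: 4.95
ee_pos: [0.4992, -0.1254, 0.0996]
eef_rot: [0.623, 0.782, -0.0, -0.0]
ft_force: [2.2, 0.9, -7.8]
width: 0.0114
```

move_arm(series=[[0,0,-0.0005,0],[0,0,-0.0005,0]])

```text
time: 5.15
ee_pos: [0.4992, -0.1254, 0.1001]
eef_rot: [0.623, 0.782, -0.0, 0.0]
ft_force: [1.5, 0.6, -7.9]
width: 0.0116
```

move_arm(series=[[0,0,-0.0005,0],[0,0,-0.0005,0]])

```text
time: 5.35
ee_pos: [0.4992, -0.1254, 0.1006]
eef_rot: [0.623, 0.782, -0.0, 0.0]
ft_force: [2.2, 1.1, -8.5]
width: 0.0117
```

move_arm(series=[[0,0,-0.0005,0],[0,0,-0.0005,0]])

```text
time: 5.55
ee_pos: [0.4992, -0.1254, 0.1011]
eef_rot: [0.623, 0.782, -0.0, 0.0]
ft_force: [2.4, 0.9, -8.5]
width: 0.0118
```

move_arm(series=[[0,0,-0.0005,0],[0,0,-0.0005,0]])

```text
time: 5.75
ee_pos: [0.4992, -0.1255, 0.1016]
eef_rot: [0.623, 0.782, -0.0, 0.0]
ft_force: [1.3, 0.1, -8.8]
width: 0.0114
```

move_arm(series=[[0,0,-0.0005,0],[0,0,-0.0005,0]])

```text
time: 5.95
ee_pos: [0.4992, -0.1254, 0.1021]
eef_rot: [0.623, 0.782, -0.0, 0.0]
ft_force: [2.3, 0.5, -8.6]
width: 0.0117
```

move_arm(series=[[0,0,-0.0005,0],[0,0,-0.0005,0]])

```text
time: 6.15
ee_pos: [0.4992, -0.1254, 0.1026]
eef_rot: [0.623, 0.782, -0.0, 0.0]
ft_force: [1.2, 1.0, -8.7]
width: 0.0115
```

move_arm(series=[[0,0,-0.0005,0],[0,0,-0.0005,0]])

```text
time: 6.35
ee_pos: [0.4992, -0.1254, 0.1031]
eef_rot: [0.623, 0.782, -0.0, 0.0]
ft_force: [1.8, 0.8, -8.1]
width: 0.0112
```

move_arm(series=[[0,0,-0.0005,0],[0,0,-0.0005,0]])

```text
time: 6.55
ee_pos: [0.4992, -0.1254, 0.1036]
eef_rot: [0.623, 0.782, -0.0, 0.0]
ft_force: [0.7, 0.5, -8.8]
width: 0.0115
```

```bash
python3 snap.py wrist 3; python3 - <<'E'
from h import *
a=load("wrist2.npz")["p"];b=load("wrist3.npz")["p"]
cv2.imwrite("pics/cmp3.png",cv2.resize(np.hstack([a[150:320,200:310],b[150:320,200:310]])[:,:,::-1],None,fx=3.4,fy=3.4,interpolation=cv2.INTER_CUBIC))
E
```

```text
6.55 [ 0.49921893 -0.12540911  0.10359719] [ 6.22851172e-01  7.82340344e-01 -4.01153302e-05  4.58082724e-05] [ 0.74922025  0.52902073 -8.8304596 ] [ 0.73118616  0.25793841 -0.64210271  1.86428514  0.17465088  1.07549882
  0.2475078 ] 0.011549274637986096
cam [ 0.48408411 -0.0587086   0.26603782]
```

View pics/cmp3.png

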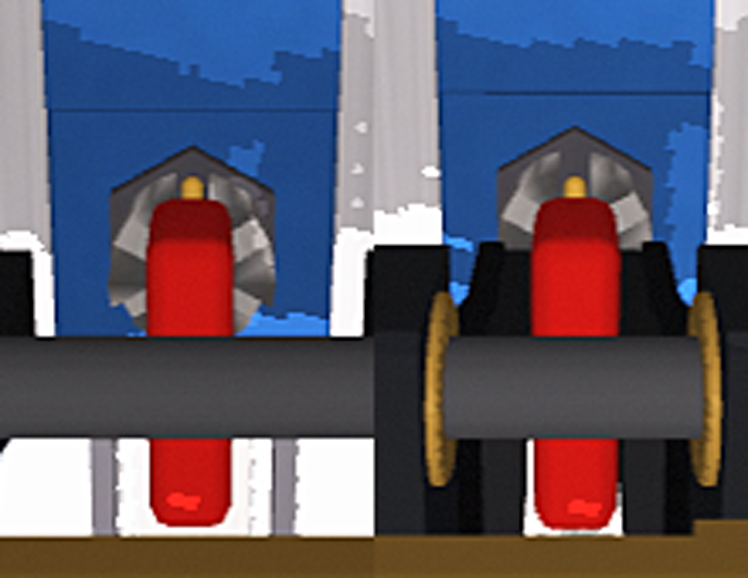

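The bar keeps its place in the fingers while the crown recedes, so there is no slip. I'll keep pulling.

move_arm(series=[[0,0,-0.0005,0],[0,0,-0.0005,0]])

```text
time: 6.8
ee_pos: [0.4992, -0.1254, 0.104]
eef_rot: [0.623, 0.782, -0.0, 0.0]
ft_force: [2.3, -0.6, -9.5]
width: 0.0117
```

move_arm(series=[[0,0,-0.0005,0],[0,0,-0.0005,0]])

```text
time: 7.0
ee_pos: [0.4991, -0.1254, 0.1043]
eef_rot: [0.623, 0.782, -0.0, -0.0]
ft_force: [2.7, -0.1, -12.1]
width: 0.0117
```

move_arm(series=[[0,0,-0.0003,0],[0,0,-0.0003,0]])

```text
time: 7.2
ee_pos: [0.499, -0.1254, 0.1045]
eef_rot: [0.623, 0.782, -0.0, -0.0]
ft_force: [3.4, 0.2, -14.9]
width: 0.0119
```

Stop felt (force rises 5 N over 0.6 mm). Backing off to clear it.

move_arm(series=[[0,0,0.0006,0],[0,0,0.0012,0],[0,0,0.0015,0],[0,0,0.0015,0]])

```text
time: 7.6
ee_pos: [0.4993, -0.1254, 0.1035]
eef_rot: [0.623, 0.782, -0.0, 0.0]
ft_force: [1.4, -0.1, -10.0]
width: 0.0115
```

move_arm(series=[[0,0,0,0.05],[0,0,0,0.1],[0,0,0,0.15],[0,0,0,0.2],[0,0,0,0.2]])

```text
time: 8.1
ee_pos: [0.4994, -0.1254, 0.1035]
eef_rot: [0.698, 0.716, 0.0, 0.0]
ft_force: [1.3, 0.3, -8.9]
width: 0.0119
```

```bash
python3 st.py
```

```text
8.1 [ 499.37 -125.4   103.48] [ 1.34  0.32 -8.93] [ 0.109 -0.514  0.008] 0.0119 91.45 [ 0.708  0.253 -0.615  1.865  0.166  1.073  0.053]
```

move_arm(series=[[0,0,0,0.08],[0,0,0,0.16],[0,0,0,0.24],[0,0,0,0.32],[0,0,0,0.4],[0,0,0,0.48],[0,0,0,0.56],[0,0,0,0.64],[0,0,0,0.72],[0,0,0,0.79],[0,0,0,0.83],[0,0,0,0.85],[0,0,0,0.85]])

```text
time: 9.4
ee_pos: [0.4996, -0.1255, 0.1036]
eef_rot: [0.931, 0.365, 0.0, 0.0]
ft_force: [3.0, 0.9, -9.3]
width: 0.0116
```

```bash
python3 st.py; python3 snap.py wrist 4
```

```text
9.4 [ 499.63 -125.5   103.61] [ 3.    0.87 -9.26] [-0.088 -0.899 -0.001] 0.0116 42.85 [ 0.615  0.237 -0.509  1.87   0.131  1.067 -0.769]
9.4 [ 0.4996299  -0.12549699  0.10360682] [9.30905774e-01 3.65259097e-01 3.67940347e-04 3.10989352e-04] [ 3.00132777  0.86532317 -9.26286474] [ 0.61492844  0.2366675  -0.50910943  1.86964169  0.13108721  1.06708662
 -0.76865674] 0.011634648921270226
cam [ 0.55069435 -0.07915787  0.26609533]
```

View pics/wrist4.png

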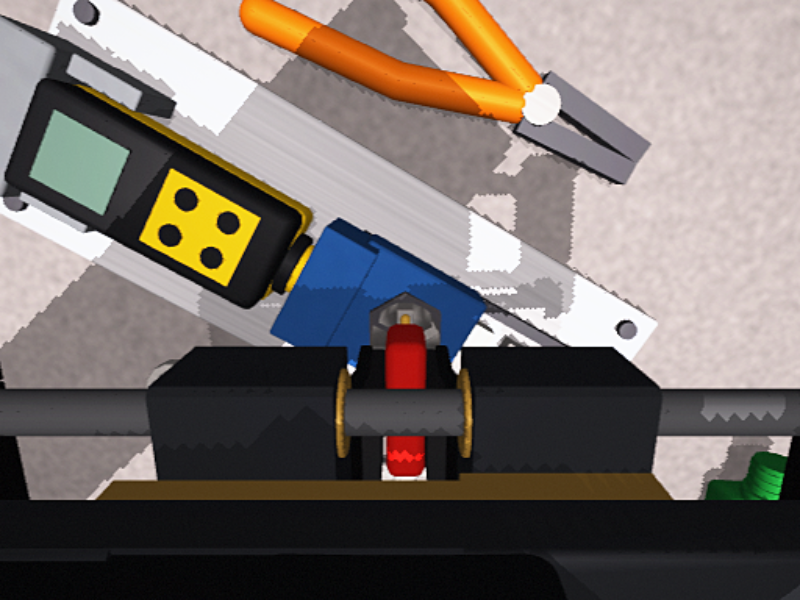

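The bar is twisted 60° and still straight in the fingers. Now easing down.

move_arm(series=[[0,0,0.0005,0],[0,0,0.001,0],[0,0,0.0014,0],[0,0,0.0014,0]])

```text
time: 9.85
ee_pos: [0.4994, -0.1255, 0.102]
eef_rot: [0.931, 0.365, 0.0, 0.0]
ft_force: [5.0, -0.6, -8.7]
width: 0.0112
```

move_arm(series=[[0,0,0.0004,0],[0,0,0.0008,0],[0,0,0.0008,0]])

```text
time: 10.15
ee_pos: [0.4993, -0.1254, 0.1012]
eef_rot: [0.931, 0.365, 0.0, 0.0]
ft_force: [4.9, -0.7, -9.7]
width: 0.0115
```

move_arm(series=[[0,0,0.0004,0],[0,0,0.0008,0],[0,0,0.0008,0]])

```text
time: 10.45
ee_pos: [0.4993, -0.1254, 0.1003]
eef_rot: [0.931, 0.365, 0.0, 0.0]
ft_force: [4.6, -1.0, -9.7]
width: 0.0115
```

move_arm(series=[[0,0,0.0004,0],[0,0,0.0004,0]])

```text
time: 10.65
ee_pos: [0.4993, -0.1255, 0.1]
eef_rot: [0.931, 0.365, 0.0, 0.0]
ft_force: [5.2, 0.1, -9.5]
width: 0.0115
```

move_arm(series=[[0,0,0.0004,0],[0,0,0.0004,0]])

```text
time: 10.85
ee_pos: [0.4993, -0.1254, 0.0996]
eef_rot: [0.931, 0.365, 0.0, 0.0]
ft_force: [5.8, -0.5, -8.6]
width: 0.012
```

move_arm(series=[[0,0,0.0004,0],[0,0,0.0004,0]])

```text
time: 11.05
ee_pos: [0.4994, -0.1254, 0.0993]
eef_rot: [0.931, 0.365, 0.0, 0.0]
ft_force: [5.8, -0.2, -6.4]
width: 0.0116
```

move_arm(series=[[0,0,0.0003,0],[0,0,0.0003,0]])

```text
time: 11.25
ee_pos: [0.4994, -0.1254, 0.0991]
eef_rot: [0.931, 0.365, 0.0, 0.0]
ft_force: [3.7, -1.0, -4.0]
width: 0.0115
```

move_arm(series=[[0,0,0.0003,0],[0,0,0.0003,0]])

```text
time: 11.45
ee_pos: [0.4995, -0.1255, 0.099]
eef_rot: [0.931, 0.365, 0.0, 0.0]
ft_force: [3.0, -0.4, -0.2]
width: 0.0113
```

Seated: the load went from -9.7 N to about 0 over the last 1 mm, with a rim-to-seat drop that matches. Now lighten the grip a little and slide the jaw along jig +x, which is tool (-0.5, +0.866).

move_arm(series=[[0,0,0,0],[-0.0005,0.0009,0,0],[-0.0015,0.0026,0,0],[-0.003,0.0052,0,0],[-0.005,0.0087,0,0],[-0.005,0.0087,0,0]], newtons=15)

```text
time: 12.05
ee_pos: [0.5019, -0.136, 0.0989]
eef_rot: [0.931, 0.364, 0.0, 0.0]
ft_force: [2.2, -0.5, 5.3]
width: 0.0118
```

```bash
python3 st.py
```

```text
12.05 [ 501.94 -135.99   98.88] [ 2.21 -0.52  5.32] [-0.034 -0.794  0.055] 0.0118 42.75 [ 0.623  0.252 -0.5    1.862  0.138  1.06  -0.756]
```

move_arm(series=[[0,0,-0.0003,0],[-0.001,0.0017,-0.0006,0],[-0.003,0.0052,-0.0006,0],[-0.005,0.0087,-0.0006,0],[-0.007,0.0121,-0.0006,0],[-0.009,0.0156,-0.0006,0],[-0.011,0.0191,-0.0006,0],[-0.013,0.0225,-0.0006,0],[-0.015,0.026,-0.0006,0],[-0.015,0.026,-0.0006,0]])

```text
time: 13.05
ee_pos: [0.5084, -0.1652, 0.099]
eef_rot: [0.931, 0.365, 0.0, 0.0]
ft_force: [4.2, 0.9, 0.3]
width: 0.0121
```

```bash
python3 st.py;python3 snap.py wrist 5
```

```text
13.05 [ 508.37 -165.16   99.03] [4.24 0.88 0.27] [ 0.093 -1.415  0.039] 0.0121 42.76 [ 0.65   0.28  -0.48   1.826  0.146  1.069 -0.709]
13.05 [ 0.5083745  -0.16516095  0.09903272] [9.31197029e-01 3.64516170e-01 1.93618541e-04 1.31503201e-04] [4.23730796 0.87890447 0.27306267] [ 0.64988072  0.28034313 -0.48014949  1.82633645  0.14629269  1.06929929
 -0.70936827] 0.012061103637499238
cam [ 0.55958104 -0.11891041  0.26149032]
```

View pics/wrist5.png

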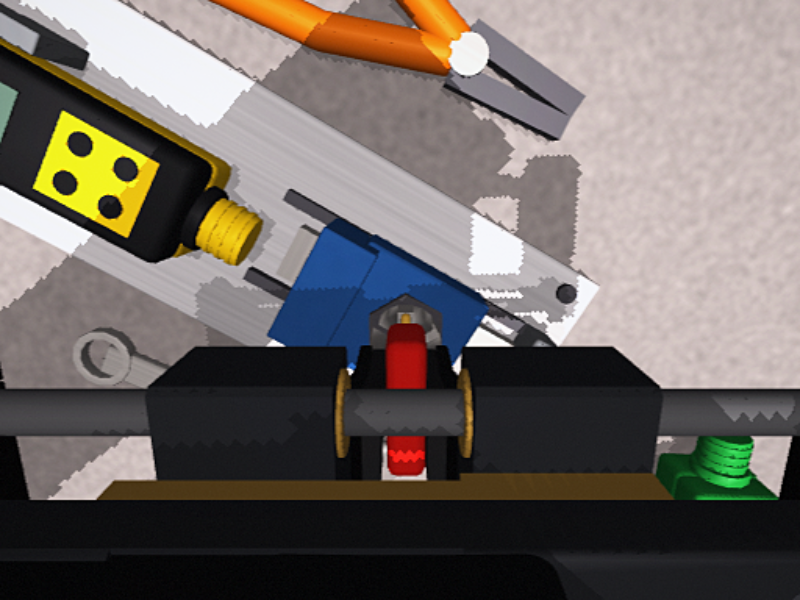

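move_arm(series=[[-0.001,0.0025,0,0],[-0.0025,0.0055,0,0],[-0.0045,0.009,0,0],[-0.0065,0.0125,0,0],[-0.0085,0.016,0,0],[-0.0105,0.0194,0,0],[-0.0125,0.0229,0,0],[-0.0125,0.0229,0,0]])

```text
time: 13.9
ee_pos: [0.5145, -0.1908, 0.099]
eef_rot: [0.931, 0.364, -0.0, 0.0]
ft_force: [3.0, -1.0, 0.0]
width: 0.0118
```

```bash
python3 st.py
```

```text
13.9 [ 514.48 -190.77   99.02] [ 3.03 -1.05  0.  ] [-0.186 -0.786 -0.021] 0.0118 42.73 [ 0.671  0.308 -0.463  1.791  0.155  1.078 -0.672]
```

move_arm(series=[[-0.0005,0.0009,0,0],[-0.001,0.0017,0,0],[-0.00125,0.0022,0,0],[-0.00125,0.0022,0,0]])

```text
time: 14.3
ee_pos: [0.5149, -0.1922, 0.099]
eef_rot: [0.931, 0.365, -0.0, -0.0]
ft_force: [0.7, 2.0, -0.5]
width: 0.0119
```

move_arm(series=[[-0.00025,0.00043,0,0],[-0.0005,0.0009,0,0],[-0.0005,0.0009,0,0]])

```text
time: 14.6
ee_pos: [0.5152, -0.1933, 0.099]
eef_rot: [0.931, 0.365, -0.0, -0.0]
ft_force: [0.9, 1.8, -0.2]
width: 0.0121
```

move_arm(series=[[-0.0004,0.0007,0,0],[-0.0008,0.0014,0,0],[-0.0008,0.0014,0,0]])

```text
time: 14.9
ee_pos: [0.5156, -0.1943, 0.0991]
eef_rot: [0.931, 0.365, -0.0, -0.0]
ft_force: [1.1, 3.8, -0.8]
width: 0.0124
```

```bash
python3 st.py
```

```text
14.9 [ 515.61 -194.31   99.05] [ 1.12  3.76 -0.8 ] [ 1.    -0.395  0.018] 0.0124 42.81 [ 0.674  0.313 -0.461  1.784  0.155  1.081 -0.665]
```

move_arm(series=[[-0.0005,0.0009,0,0],[-0.001,0.0017,0,0],[-0.001,0.0017,0,0]])

```text
time: 15.2
ee_pos: [0.516, -0.1955, 0.0991]
eef_rot: [0.931, 0.365, -0.0, -0.001]
ft_force: [1.1, 6.6, 1.5]
width: 0.0116
```

```bash
python3 st.py
```

```text
15.2 [ 516.01 -195.47   99.06] [1.06 6.64 1.51] [ 1.732 -0.142  0.002] 0.0116 42.84 [ 0.675  0.315 -0.461  1.782  0.155  1.082 -0.662]
```

Against the end stop. Relieve most of the push and open.

move_arm(series=[[0.0006,-0.001,0,0],[0.0006,-0.001,0,0]])

```text
time: 15.4
ee_pos: [0.5158, -0.1949, 0.0991]
eef_rot: [0.931, 0.365, -0.0, -0.0]
ft_force: [0.4, 6.3, -0.6]
width: 0.0117
```

move_arm(series=[[0,0,0,0],[0,0,0,0],[0,0,0,0],[0,0,0,0]], claw=-0.2)

```text
time: 15.8
ee_pos: [0.5157, -0.1962, 0.0992]
eef_rot: [0.931, 0.364, -0.0, 0.0]
ft_force: [0.0, -0.2, -0.2]
width: 0.0324
```

```bash
python3 st.py;python3 snap.py wrist 6
```

```text
15.8 [ 515.74 -196.16   99.2 ] [ 0.03 -0.18 -0.2 ] [ 0.006 -0.075  0.055] 0.0324 42.75 [ 0.675  0.314 -0.46   1.783  0.157  1.081 -0.664]
15.8 [ 0.51573666 -0.19616031  0.09920472] [ 9.31204376e-01  3.64497348e-01 -1.15673663e-04  2.81270737e-04] [ 0.03364643 -0.18186084 -0.19830305] [ 0.67519284  0.31378822 -0.45977284  1.78281975  0.15654206  1.08076196
 -0.6637178 ] 0.03241717801653584
cam [ 0.56701879 -0.14988195  0.26163598]
```

View pics/wrist6.png

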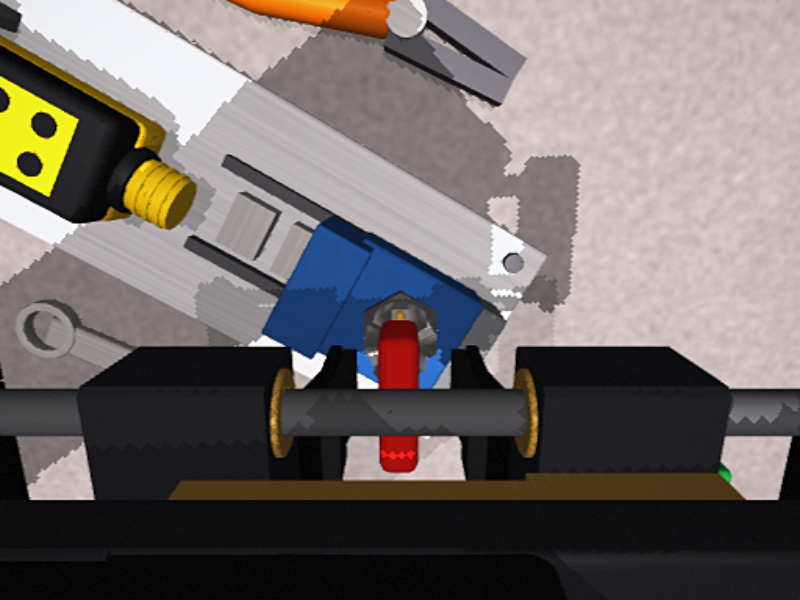

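Handle stays raised and turned; the blue block sits against the grey end stop at about (490,325). Now over to the detector.

move_arm(series=[[0,0,-0.03,0],[0,0,-0.07,0],[0.005,-0.01,-0.08,-0.08],[0.02,-0.035,-0.08,-0.2],[0.035,-0.06,-0.08,-0.34],[0.05,-0.087,-0.08,-0.48],[0.065,-0.113,-0.08,-0.62],[0.08,-0.139,-0.08,-0.76],[0.093,-0.162,-0.08,-0.9],[0.093,-0.162,-0.08,-1.049],[0.093,-0.162,-0.08,-1.049],[0.093,-0.162,-0.08,-1.049],[0.093,-0.162,-0.08,-1.049]], claw=0.6)

```text
time: 17.15
ee_pos: [0.4741, -0.0142, 0.1791]
eef_rot: [0.625, 0.781, -0.0, -0.0]
ft_force: [-0.7, -0.3, -0.3]
width: 0.07
```

```bash
python3 st.py;python3 snap.py wrist 7
```

```text
17.15 [474.13 -14.22 179.07] [-0.7  -0.31 -0.31] [-0.004 -0.138 -0.035] 0.07 102.62 [ 0.607  0.078 -0.693  1.873  0.053  1.209  0.117]
17.15 [ 0.474133   -0.01421921  0.17907401] [ 6.25121580e-01  7.80527390e-01 -5.35380882e-05 -1.50422504e-05] [-0.69806816 -0.31473606 -0.30580215] [ 0.60653657  0.07789124 -0.69269745  1.87279383  0.0532102   1.20937443
  0.11671704] 0.0699871250202181
cam [0.4594189  0.05256235 0.34154267]
```

View pics/wrist7.png

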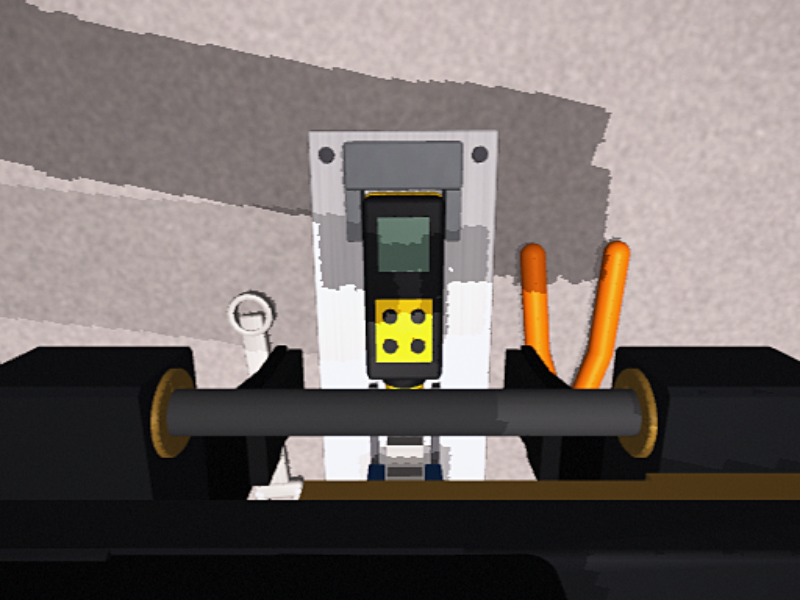

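The detector is centred at column 404, between the fingers, with the screen to the rear (top of the picture). Quick measure.

```bash
python3 - <<'E'
from h import *
z=load("wrist7.npz");p=z["p"];hsv=cv2.cvtColor(p,cv2.COLOR_RGB2HSV);H,S,V=[hsv[...,i] for i in range(3)]
X,Y=np.meshgrid(np.arange(512),np.arange(384))
yl=(H>20)&(H<32)&(S>150)&(abs(X-259)<25)&(Y<236)&(Y>180)
sc=(H>60)&(H<100)&(S>30)&(abs(X-259)<20)&(Y>135)&(Y<177)
bk=((V<70)|yl|sc)&(abs(X-259)<27)&(Y<242)&(Y>124)
for n,m in(("keys",yl),("screen",sc),("body",bk)):
    w=ray(z,big(m),.066)[:,:2].astype(np.float32)*1000;print(n,cv2.minAreaRect(w))
E
```

```text
keys ((478.8882751464844, -35.395606994628906), (32.801307678222656, 37.852256774902344), 12.601081848144531)
screen ((467.5473937988281, 13.169944763183594), (28.772634506225586, 29.417190551757812), 12.594888687133789)
body ((473.7893981933594, -12.22684097290039), (44.38295364379883, 105.03572845458984), 12.59634780883789)
```

move_arm(series=[[0,0,0.04,0],[0,0,0.08,0],[0,0,0.105,0],[0,0,0.125,0],[0,0,0.14,0],[0,0,0.149,0],[0,0,0.149,0],[0,0,0.149,0]])

```text
time: 18.0
ee_pos: [0.4746, -0.0135, 0.0308]
eef_rot: [0.623, 0.782, 0.0, 0.0]
ft_force: [0.3, 0.1, 0.6]
width: 0.0695
```

move_arm(series=[[0,0,0,0],[0,0,0,0],[0,0,0,0],[0,0,0,0],[0,0,0,0],[0,0,0,0]], claw=-1, newtons=20)

```text
time: 18.6
ee_pos: [0.4742, -0.0136, 0.0304]
eef_rot: [0.623, 0.782, -0.0, 0.0]
ft_force: [-0.8, -0.1, 5.0]
width: 0.0457
```

```bash
python3 st.py
```

```text
18.6 [474.23 -13.6   30.42] [-0.78 -0.06  4.98] [-0.104  0.185 -0.02 ] 0.0457 102.88 [ 0.541  0.286 -0.667  2.02   0.224  0.906 -0.021]
```

move_arm(series=[[0,0,-0.002,0],[0,0,-0.005,0],[0,0,-0.01,0],[0,0,-0.015,0],[0,0,-0.02,0],[0,0,-0.02,0]])

```text
time: 19.2
ee_pos: [0.4746, -0.0135, 0.051]
eef_rot: [0.623, 0.782, 0.0, 0.001]
ft_force: [-0.1, 0.1, -1.9]
width: 0.0457
```

```bash
python3 st.py
```

```text
19.2 [474.63 -13.53  51.  ] [-0.07  0.14 -1.91] [-0.015 -0.108 -0.036] 0.0457 102.89 [ 0.555  0.252 -0.678  2.006  0.194  0.946  0.003]
```

move_arm(series=[[0,0,-0.015,0],[0,0,-0.04,0],[0,0,-0.065,0],[0.01,0.002,-0.09,-0.04],[0.035,0.006,-0.1,-0.13],[0.065,0.011,-0.1,-0.24],[0.095,0.016,-0.1,-0.35],[0.125,0.021,-0.1,-0.47],[0.155,0.026,-0.1,-0.58],[0.185,0.031,-0.1,-0.69],[0.215,0.036,-0.1,-0.8],[0.245,0.041,-0.1,-0.91],[0.275,0.046,-0.1,-1.03],[0.3,0.05,-0.1,-1.12],[0.313,0.0523,-0.1,-1.17],[0.3187,0.0533,-0.1,-1.19],[0.3187,0.0533,-0.1,-1.19],[0.3187,0.0533,-0.1,-1.19]])

```text
time: 21.0
ee_pos: [0.4554, 0.3077, 0.1499]
eef_rot: [0.079, 0.997, -0.0, 0.0]
ft_force: [0.4, -0.3, -3.1]
width: 0.0459
```

```bash
python3 st.py;python3 snap.py top 8;python3 snap.py wrist 8
```

```text
21.0 [455.39 307.74 149.94] [ 0.41 -0.27 -3.1 ] [ 0.104 -0.151 -0.021] 0.0459 170.92 [ 0.148  0.384 -0.994  1.716  0.341  1.228  0.482]
21.0 [0.45539172 0.30773859 0.14994289] [ 7.91975415e-02  9.96858821e-01 -4.87288045e-04  6.12892216e-05] [ 0.40588761 -0.27084448 -3.10150372] [ 0.14758966  0.38419159 -0.99426649  1.71621428  0.34087071  1.22835669
  0.48188179] 0.04588407166071209
cam [0.22759561 0.12485573 1.38912378]
21.05 [0.45545641 0.3076161  0.14999251] [ 7.92569296e-02  9.96854074e-01 -5.26079551e-04  1.32922241e-04] [-0.14444152  0.35389861 -2.67563222] [ 0.14780984  0.38403221 -0.99427937  1.71625311  0.34090142  1.22838907
  0.48194844] 0.04590706447467429
cam [0.38740498 0.31790057 0.31243089]
```

View pics/top8.png

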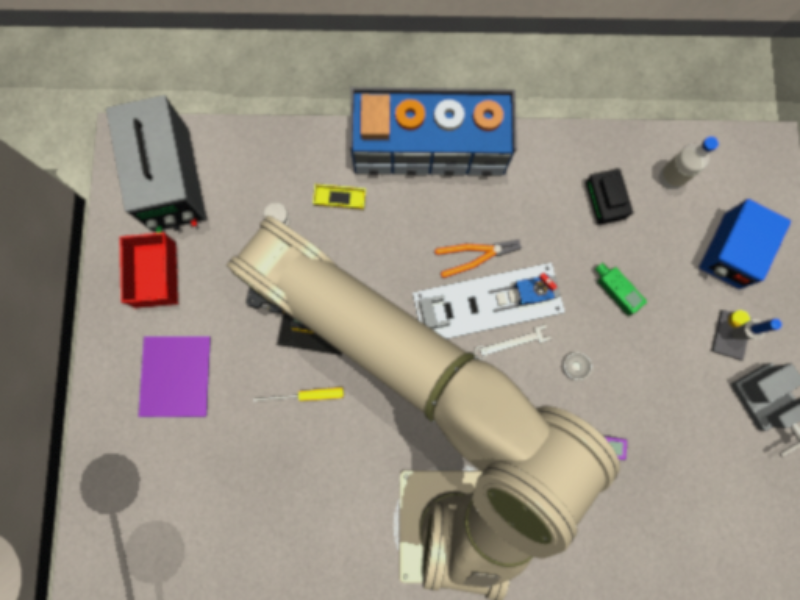

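View pics/wrist8.png

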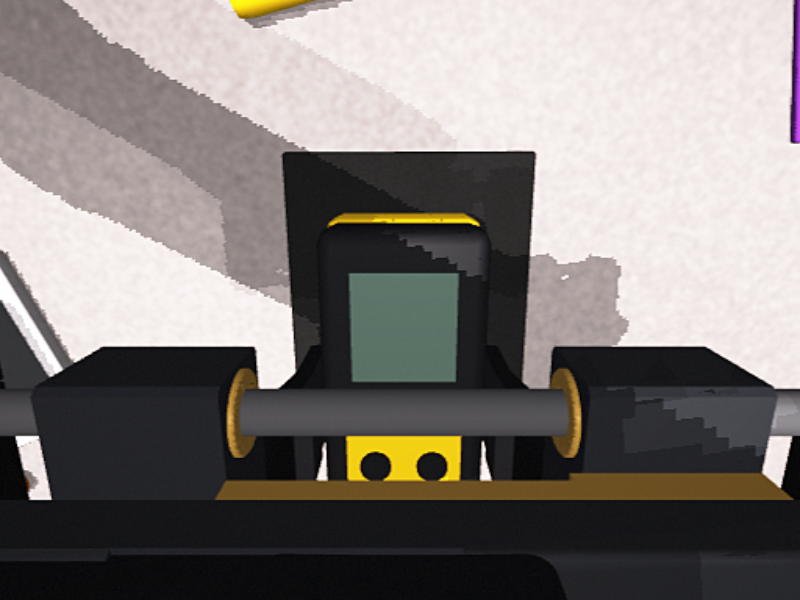

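Aligned above the black mat, detector level, plunger and jaw still open. Lowering.

move_arm(series=[[0,0,0.02,0],[0,0,0.05,0],[0,0,0.08,0],[0,0,0.1,0],[0,0,0.115,0],[0,0,0.125,0],[0,0,0.131,0],[0,0,0.133,0],[0,0,0.133,0],[0,0,0.133,0]])

```text
time: 22.1
ee_pos: [0.4553, 0.3093, 0.0178]
eef_rot: [0.078, 0.997, 0.0, 0.0]
ft_force: [-0.3, -0.1, -2.5]
width: 0.0458
```

```bash
python3 st.py
```

```text
22.1 [455.34 309.35  17.81] [-0.29 -0.11 -2.46] [ 0.09  -0.151  0.01 ] 0.0458 171.07 [ 0.051  0.549 -0.892  1.829  0.502  1.006  0.368]
```

move_arm(series=[[0,0,0.0007,0],[0,0,0.0014,0],[0,0,0.002,0],[0,0,0.002,0]])

```text
time: 22.5
ee_pos: [0.4549, 0.309, 0.0151]
eef_rot: [0.078, 0.997, -0.0, -0.0]
ft_force: [0.2, -0.6, -3.3]
width: 0.0458
```

move_arm(series=[[0,0,0.0005,0],[0,0,0.001,0],[0,0,0.0015,0],[0,0,0.0015,0]])

```text
time: 22.9
ee_pos: [0.4549, 0.309, 0.0135]
eef_rot: [0.078, 0.997, -0.0, -0.0]
ft_force: [0.0, 0.0, -2.6]
width: 0.0456
```

move_arm(series=[[0,0,0.0004,0],[0,0,0.0008,0],[0,0,0.0008,0]])

```text
time: 23.2
ee_pos: [0.4549, 0.309, 0.0127]
eef_rot: [0.078, 0.997, -0.0, -0.0]
ft_force: [-0.1, 0.7, -3.4]
width: 0.0458
```

move_arm(series=[[0,0,0.0004,0],[0,0,0.0008,0],[0,0,0.0008,0]])

```text
time: 23.5
ee_pos: [0.455, 0.3091, 0.0125]
eef_rot: [0.078, 0.997, -0.0, 0.0]
ft_force: [-1.6, -1.7, 5.1]
width: 0.0456
```

Touched down (net +5 N). Back up a hair to unload, then open gently.

move_arm(series=[[0,0,-0.0004,0],[0,0,-0.0004,0]])

```text
time: 23.7
ee_pos: [0.455, 0.3091, 0.0125]
eef_rot: [0.078, 0.997, 0.0, 0.0]
ft_force: [-1.0, -0.8, 0.1]
width: 0.046
```

move_arm(series=[[0,0,0,0],[0,0,0,0],[0,0,0,0],[0,0,0,0]], claw=0.6)

```text
time: 24.1
ee_pos: [0.455, 0.3091, 0.0125]
eef_rot: [0.078, 0.997, 0.0, 0.0]
ft_force: [0.5, 0.4, -0.1]
width: 0.0667
```

move_arm(series=[[0,0,-0.01,0],[0,0,-0.03,0],[0,0,-0.06,0],[0,0,-0.1,0],[0,0,-0.14,0],[0,0,-0.18,0],[0.05,0,-0.18,0],[0.09,0,-0.18,0],[0.12,0,-0.18,0],[0.12,0,-0.18,0]])

```text
time: 25.1
ee_pos: [0.3327, 0.3291, 0.1931]
eef_rot: [0.075, 0.997, -0.001, 0.001]
ft_force: [0.7, 0.2, 0.6]
width: 0.0697
```

```bash
python3 st.py;python3 snap.py top 9;python3 snap.py scene 9; python3 - <<'E'
import cv2,numpy as np
a=cv2.imread("pics/scene9.png");b=cv2.imread("pics/top9.png")
cv2.imwrite("pics/c9.png",np.vstack([cv2.resize(a[180:460,200:600],(570,400)),cv2.resize(b[180:400,220:620],(570,200))])) 
E
```

```text
25.1 [332.66 329.07 193.14] [0.72 0.24 0.57] [ 0.079 -0.156  0.045] 0.0697 171.38 [ 0.228  0.106 -1.142  1.855  0.104  1.245  0.475]
25.1 [0.33266227 0.32906893 0.19313604] [ 7.51152487e-02  9.97173912e-01 -8.12315507e-04  1.10893949e-03] [0.71885898 0.24246141 0.57111665] [ 0.22783452  0.10564805 -1.14208268  1.85452262  0.10431421  1.24480819
  0.47476532] 0.06970253840068275
cam [0.22759561 0.12485573 1.38912378]
25.15 [0.33512198 0.32814202 0.19319251] [ 7.64663517e-02  9.97071033e-01 -6.20722230e-04  1.36604828e-03] [ 1.19925518 -0.54521642 -0.03350848] [ 0.22812976  0.10852617 -1.1389686   1.85254339  0.10715816  1.2447514
  0.47472909] 0.06948921794710948
cam [ 1.34116257 -0.43743523  0.80833415]
```

View pics/c9.png

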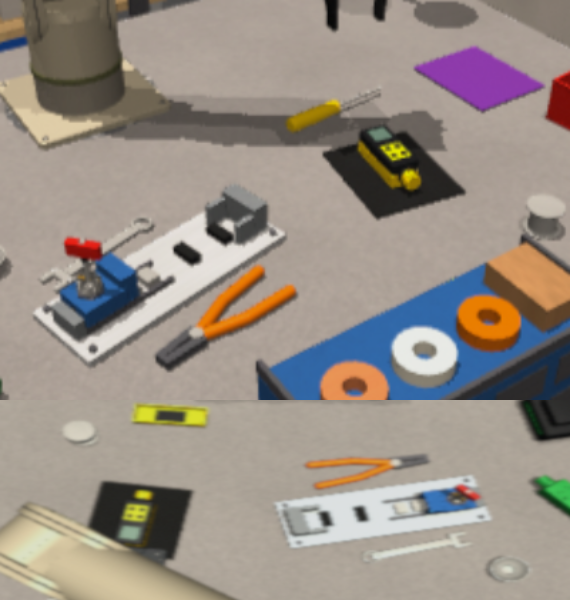

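View pics/top9.png

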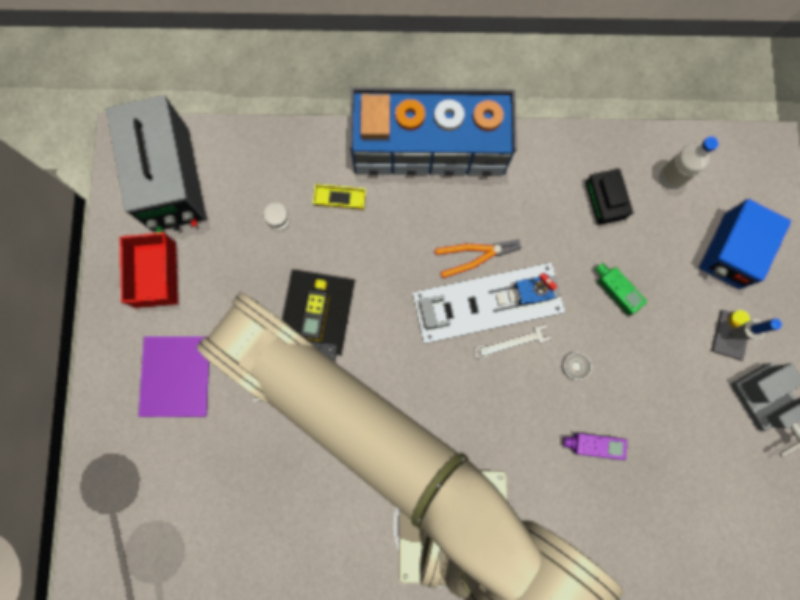

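```bash
python3 - <<'E'
from h import *
a=load("scene9.npz")["p"][190:300,130:270,::-1];cv2.imwrite("pics/j9.png",cv2.resize(a,(760,597),interpolation=cv2.INTER_CUBIC))
out=[]
for n,t,box in(("top","9",(320,160,370,200)),("scene","9",(140,190,215,260))):
    z=load(n+t+".npz");hsv=cv2.cvtColor(z["p"],cv2.COLOR_RGB2HSV);H,S,V=[hsv[...,i] for i in range(3)]
    m=((H<8)|(H>172))&(S>140)&(V>80);k=np.zeros_like(m);x0,y0,x1,y1=box;k[y0:y1,x0:x1]=m[y0:y1,x0:x1]
    w=ray(z,big(k),.125)[:,:2].astype(np.float32)*1000;print(n,cv2.minAreaRect(w))
E
```

```text
top ((514.2273559570312, -193.95541381835938), (36.99452209472656, 12.070398330688477), 43.70991134643555)
scene ((525.979736328125, -197.5821990966797), (50.508216857910156, 29.635650634765625), 40.88283920288086)
```

View pics/j9.png

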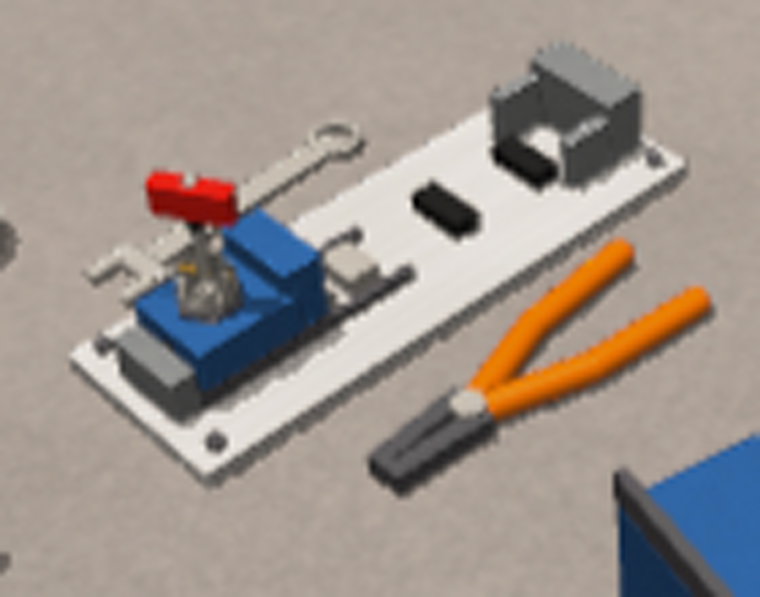

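The jaw is flush with the end stop. The handle is at (514,-194) mm, turned to about 43.7°, as expected for open and parked. The nest is empty. Handing in.

```bash
python3 -c "
from bench import r
print(r.close_job())"
```

```text
the job is handed in; nothing more can be done
None
```

The job is done and handed in after about 25 s of the 61 s allowed; no verdict was reported.

- **Plunger:** I pulled it up until I felt the stop, at about 15.5 mm lift and 5 N past the spring. I then backed off, twisted it 60° clockwise and eased it into the rest notch. The vertical load I was carrying fell from about 9.7 N to 0 as it seated. No reading at the wrist went above about 15 N in total.
- **Jaw:** I slid it about 70 mm, until the force rose to 6.6 N at the end stop. That is well above the 2–3 N it takes to slide.
- **Detector:** I lifted it straight out and set it down right way up on the black mat, where the force read +5 N at touchdown. I unloaded that before opening the gripper.

**Last checks:** The final pictures show the jaw flush with the end stop and the handle raised. In the top view the handle is at (514, -194) mm and about 44°, against about (515, -194) mm and 43° expected. The detector sits inside the mat's edges, and the other things look unmoved.

**Disagreement:** The scene camera put the handle about 12 mm off from the top camera. I put that down to its oblique view catching the side of the bar, and trusted the top view and the close-up instead.

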